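Make up a batch of three lens cells in the dust cabinet

TASK

Make up a batch of exactly three large lens cells in the open bay of the dust cabinet: count any that are there already and bring only the missing ones from the granite plate, setting each down upright on the bay floor without dropping it. Leave the spare large cell, the small cells and everything else where they are. Then slide the acrylic door fully shut over the bay.

Things in the scene. Friction and masses are not known exactly. Their poses are not given: they have to be found in the camera images.
- cabinet: Low white dust cabinet, 216 mm (its x) by 383 mm (its y), 103 mm high; does not move. Origin on the cart top under the centre of the open bay; z up, y along the door's travel. The bay is the well at the -y end; from y = 90 to 285 mm is the closed fan housing, top 90 mm above the cart, over which the door lies when open.
- bay (a point): Centre of the bay's flat lined floor, 50 mm above the cart; axes as the cabinet's. Inside 200 mm (x) by 180 mm (y). Its long walls (8 mm thick, at x = +-104 mm) reach 103 mm above the cart, its -y end wall 90 mm. It starts with two cells in it, 35 to 60 mm from its centre on the +x side: none, one or both are large.
- door (a joint): Clear acrylic sliding door over the bay: 0 fully shut, 0.18 m fully open (grows along the cabinet's +y). Starts at 0.165 to 0.18. 5 mm thick, top face 95.5 mm above the cart; leading edge at cabinet y = -92 mm + joint. Slides with 1 to 3 N of drag and stays where it is left.
- door_handle (a point): Centre of the grip bar of the door's aluminium pull: bar 70 mm along the cabinet's x, 10 mm wide (y), 12 mm high, on two 8 mm posts 29 mm either side of its middle; centre 21 mm above the door's top face (116.5 mm above the cart), at cabinet x = 0, y = -75 mm + door joint.
- plate: Dark granite surface plate, 200 mm (x) by 290 mm (y), flat top 50 mm above the cart; origin under its centre. Does not move. Cells, collet and lens holder stand on it, 70 mm or more between centres.
- large_cell_1: Large lens cell; origin at the centre of the underside, z up. A round aluminium cell, 42 mm outside diameter, 20 mm high, plain cylinder outside, flat underside, with a clear plano-convex lens sunk in its top (dome just below the rim). About 40 to 75 g. Stands on the granite plate or already on the bay's floor. All four are alike.
- large_cell_2: Large lens cell; origin at the centre of the underside, z up. A round aluminium cell, 42 mm outside diameter, 20 mm high, plain cylinder outside, flat underside, with a clear plano-convex lens sunk in its top (dome just below the rim). About 40 to 75 g. Stands on the granite plate or already on the bay's floor. All four are alike.
- large_cell_3: Large lens cell; origin at the centre of the underside, z up. A round aluminium cell, 42 mm outside diameter, 20 mm high, plain cylinder outside, flat underside, with a clear plano-convex lens sunk in its top (dome just below the rim). About 40 to 75 g. Stands on the granite plate or already on the bay's floor. All four are alike.
- large_cell_4: Large lens cell; origin at the centre of the underside, z up. A round aluminium cell, 42 mm outside diameter, 20 mm high, plain cylinder outside, flat underside, with a clear plano-convex lens sunk in its top (dome just below the rim). About 40 to 75 g. Stands on the granite plate or already on the bay's floor. All four are alike.
- small_cell_1: Small lens cell; origin at the centre of the underside, z up. A round aluminium cell, 28 mm outside diameter, 20 mm high, plain cylinder outside, flat underside, with a clear plano-convex lens sunk in its top (dome just below the rim). About 30 g. Stands on the granite plate or on the bay's floor. Not part of the batch: leave it where it is.
- small_cell_2: Small lens cell; origin at the centre of the underside, z up. A round aluminium cell, 28 mm outside diameter, 20 mm high, plain cylinder outside, flat underside, with a clear plano-convex lens sunk in its top (dome just below the rim). About 30 g. Stands on the granite plate or on the bay's floor. Not part of the batch: leave it where it is.
- collet: Bystander: slotted brass collet standing on the granite plate, 33 mm across, 37 mm high; origin at the centre of its underside.
- lens_holder: Bystander: blue lens holder on the granite plate, 40 mm round foot with an upright ring, 50 mm high; origin at the centre of its underside.
- mortar: Bystander: white porcelain mortar with its pestle leaning in it, 98 mm across, 60 mm high, pestle to 110 mm high; stands on the cart; origin at the centre of its underside.
- lens_spanner: Bystander: steel lens spanner lying on the cart beyond the cabinet, 130 mm long (its y), 55 mm wide with its points, 19 mm high; origin under its middle.
- loupe: Bystander: black eye loupe standing on the cart to the right of the granite plate, 36 mm across, 34 mm high; origin at the centre of its underside.
Things that resemble listed ones, but are neither listed nor needed, are in the scene too. Leave any red look-alike of the large_cell_4 alone. What is shaped like the large_cell_2 but orange is not meant.

How it is judged:
By the outcome, as a careful person would: the job done as asked, in the order asked, and still so for the second after the job is handed in, with the robot touching nothing.
It also fails if it takes over 72 s, if anything falls off the work surface, if the arm or the gripper's body presses on something with over 40 N, if the wrist force passes 120 N, or if a joint passes its speed limit or range.

ROBOT

A 6-joint arm with a two-finger parallel gripper is mounted at the origin on the work surface. World frame = base frame: x ahead of the robot, y to its left, z up, the work surface at z = 0. Lengths are in m, angles in rad, forces in N, time in s.
With the tool pointing down it reaches from about 0.3 to 0.875 m from the base axis. Payload 6.4 kg.
Tool frame: the origin (TCP) lies between the finger pads; the fingertips stand 8 mm ahead of it and the grasp point (between the pads) lies 11 mm behind it; z points along the fingers, x is the direction in which the jaws open and shut, and the axes are right-handed (so a half turn about z gives the same grasp; the last joint's range is limited). The gripper opens to 85 mm and grips with 20 to 120 N. Pads are 22 mm wide; open, the fingers measure 114 mm over their backs; the gripper's body (76 mm by 85 mm) begins 54 mm behind the grasp point. The pads swing forward as they close: fully open they stand 13 mm farther back than shut.
Start: joints at [1.142, 0.181, 1.607, -0, 1.354, -0.206], TCP at [0.127, 0.561, 0.239] pointing down, gripper open.
Joint ranges: [-2.99, 2.99], [-0.89, 2.07], [0.3, 2.58], [-1.14, 4.28], [0, 2.63], [-3.12, 3.12]. Speed limits (rad/s): [2.57, 2.57, 3.01, 3.14, 3.14, 3.14].

INTERFACE

Orientations are given as a unit quaternion [w, x, y, z].
In Python, from bench import ctrl gives the robot as it stands.
- The arm moves only by the tool drive_tool, never from a script. Its argument "commands" is a list of rows, each an object of numbers: "gripper": the closure, from 0 (fully open) to 1 (shut); "dx", "dy", "dz": the shift along the tool's x, y, z in cm; "turn": the turn about the tool's z in degrees. A call has 1 to 20 rows; each row is the pose to reach, as a shift and turn from the pose commanded when the call began, along the tool's axes at that moment; what a row does not reach only later rows make up. A row lasts 1/8 s, in which the tool goes at most 62.5 mm and 10.7 degrees, less where a joint would pass 70% of its speed; a pose out of reach is approached as far as the arm can. A call with a gripper value outside its range is refused whole. The fingers move at their own pace and stop on an object; the grip force is fixed at half the most. Time passes only in rows, so rows that repeat a pose let the fingers close. It gives the time, the measured TCP pose, the force and the opening at its end, in the units of the state.
- ctrl.get_obs(): the state, without advancing time (a new reading comes with each control period).
- ctrl.camera(name): name is "side" or "top"; returns a dict with "image" (480x640x3 uint8, red, green, blue), "mtx" (3x3 intrinsics, pixels), "R" (3x3) and "t" (3): a world point X has camera coordinates R X + t. Camera axes: x right, y down, z forward; pixel columns grow to the right and rows downward; lengths in m; the calibration is good to about 2 mm. A picture is of the moment at which its call begins. There is no depth.
- ctrl.hand_in(): hands the job in, once; it reports no verdict.
The state is a dict: "time_s": time; "q": joint angles; "dq": joint speeds; "joint_efforts": joint torques, N m; "eef_pos": TCP position; "eef_rot": TCP orientation; "wrist_force": force on the tool from outside, world axes, zero at the start; "torque": the same for the moment, N m; "opening": opening from 0.0 (shut) to 1.0 (fully open).
Only numpy, scipy, OpenCV 4.12 (cv2) and the standard library are available. Lean on these libraries where they do the work, as an engineer would, in place of code of your own. Each camera call takes 0.05 s, during which the arm holds its last target.

## Working session

There is one attempt and no reset: what is moved stays moved. The work goes in short steps, Python scripts to look and compute and a tool call to move; the robot and the scene stay as the last step left them, time stands still between calls to the robot, and variables do not carry over. Pictures are saved under pics/ and viewed, and the job is handed in when it is done.

Besides the shell and the picture viewer there is one more tool, called after "Emit:" by a JSON object that holds its "name" and its "arguments". drive_tool: Moves the arm, as the interface text tells. Its arguments: {"type":"object","properties":{"commands":{"type":"array","items":{"type":"object","properties":{"gripper":{"type":"number"},"dx":{"type":"number"},"dy":{"type":"number"},"dz":{"type":"number"},"turn":{"type":"number"}}}}},"required":["commands"]}

```bash
mkdir -p pics; ls
python3 - <<'E'
from bench import ctrl
import cv2,pickle
o=ctrl.get_obs();print({k:o[k] for k in('time_s','eef_pos','eef_rot','opening')})
for n in('top','side'):
    c=ctrl.camera(n);cv2.imwrite(f'pics/{n}0.png',c['image'][:,:,::-1]);pickle.dump(c,open(f'pics/{n}0.pkl','wb'))
    print(n,c['mtx'],c['R'],c['t'])
E
```

```text
pics
{'time_s': 0.0, 'eef_pos': array([0.12681909, 0.56028872, 0.23838856]), 'eef_rot': array([ 3.87265763e-04,  7.81338513e-01,  6.24106857e-01, -7.80268801e-04]), 'opening': 1.0016021657648062}
top [[448.10821806   0.         318.94932738]
 [  0.         448.10821806 235.94947202]
 [  0.           0.           1.        ]] [[-0.01459983 -0.99977583  0.01533397]
 [-0.98610716  0.01185902 -0.16568655]
 [ 0.16546756 -0.01753994 -0.98605925]] [-0.10506717  0.5664614   0.84854373]
side [[457.45877589   0.         315.98598263]
 [  0.         457.45877589 244.58629574]
 [  0.           0.           1.        ]] [[-7.63804244e-01 -6.45447518e-01 -7.60011322e-04]
 [-4.77757874e-01  5.66156039e-01 -6.71725207e-01]
 [ 4.33993653e-01 -5.12703463e-01 -7.40800019e-01]] [0.3927338  0.38891334 0.51954245]
```

View pics/top0.png

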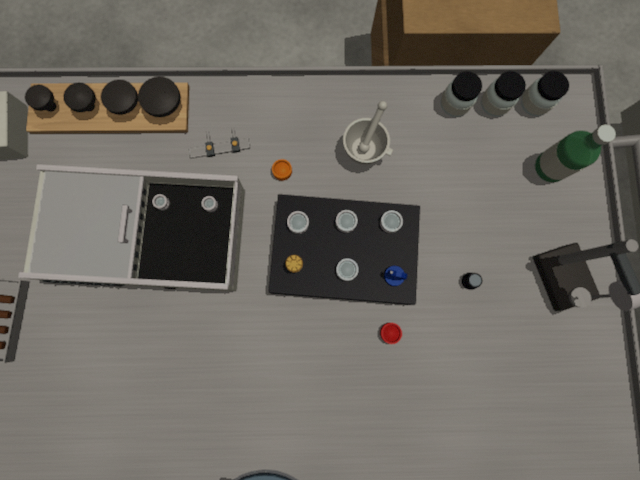

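View pics/side0.png

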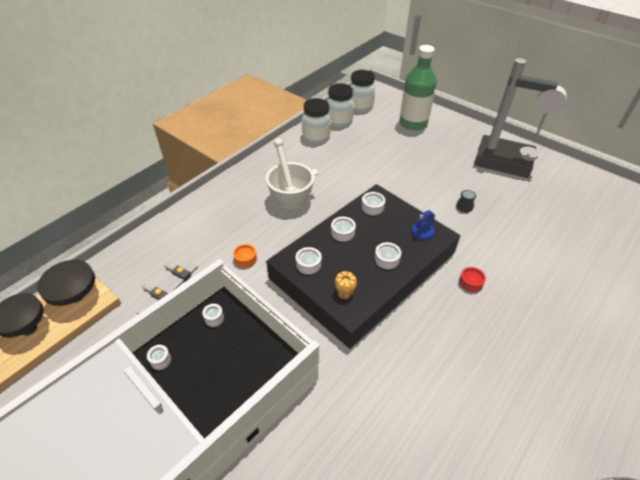

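Both cells in the bay look small, and the four large ones are on the plate, so three have to be brought over. I'll measure everything next.

```bash
cat > h.py <<'E'
import numpy as np,cv2,pickle
def ray(c,u,v,z):
    d=c['R'].T@np.linalg.inv(c['mtx'])@np.array([u,v,1.]);o=-c['R'].T@c['t']
    return o+d*(z-o[2])/d[2]
def proj(c,X):
    p=c['mtx']@(c['R']@np.asarray(X,float)+c['t']);return p[:2]/p[2]
def tri(cs,uvs):
    P=[c['mtx']@np.c_[c['R'],c['t']] for c in cs]
    X=cv2.triangulatePoints(P[0],P[1],np.array(uvs[0],float).reshape(2,1),np.array(uvs[1],float).reshape(2,1));return (X[:3]/X[3]).ravel()
E
python3 - <<'E'
from h import *
t=pickle.load(open('pics/top0.pkl','rb'));s=pickle.load(open('pics/side0.pkl','rb'))
def blobs(c,name,seeds):
    im=c['image'];g=cv2.cvtColor(im,cv2.COLOR_RGB2GRAY)
    for u,v in seeds:
        r=16 if name=='top' else 18
        m=np.zeros_like(g);cv2.circle(m,(u,v),r,255,-1)
        b=((g>75)&(m>0)).astype(np.uint8)
        cs,_=cv2.findContours(b,cv2.RETR_EXTERNAL,cv2.CHAIN_APPROX_NONE)
        k=max(cs,key=cv2.contourArea)
        (x,y),(a,bb),ang=cv2.fitEllipse(k) 
        print(name,(u,v),cv2.boundingRect(k),'ell',round(x,1),round(y,1),round(a,1),round(bb,1),'w',ray(c,x,y,.068).round(4))
blobs(t,'top',[(298,222),(346,220),(391,221),(347,269),(160,201),(209,204)])
blobs(s,'side',[(308,260),(343,229),(373,203),(388,255),(158,357),(212,315)])
im=t['image'];v=cv2.resize(im[155:315,20:440],None,fx=1.9,fy=1.9,interpolation=cv2.INTER_CUBIC)
cv2.imwrite('pics/topz.png',v[:,:,::-1])
E
```

```text
top (298, 222) (287, 211, 22, 22) ell 297.6 221.5 21.3 21.7 w [ 0.591  -0.0707  0.068 ]
top (346, 220) (335, 209, 23, 24) ell 346.3 220.3 21.4 21.9 w [ 0.5922 -0.1665  0.068 ]
top (391, 221) (381, 210, 22, 22) ell 391.5 220.6 21.3 21.6 w [ 0.5907 -0.2559  0.068 ]
top (347, 269) (336, 258, 23, 23) ell 347.0 269.1 22.1 22.3 w [ 0.4961 -0.1655  0.068 ]
top (160, 201) (152, 194, 17, 15) ell 160.0 201.2 13.9 16.8 w [0.6349 0.1999 0.068 ]
top (209, 204) (201, 196, 17, 15) ell 208.8 202.9 13.9 15.8 w [0.6305 0.1041 0.068 ]
side (308, 260) (294, 246, 29, 29) ell 308.2 259.7 27.7 28.4 w [ 0.5871 -0.0665  0.068 ]
side (343, 229) (330, 215, 27, 27) ell 342.9 228.1 26.2 26.4 w [ 0.5882 -0.1613  0.068 ]
side (373, 203) (356, 185, 31, 31) ell 371.8 201.0 25.1 29.6 w [ 0.5905 -0.2518  0.068 ]
side (388, 255) (374, 241, 29, 29) ell 387.6 254.7 27.7 28.0 w [ 0.4929 -0.1604  0.068 ]
side (158, 357) (146, 344, 25, 26) ell 158.3 356.4 23.8 25.6 w [0.6314 0.2026 0.068 ]
side (212, 315) (201, 303, 23, 24) ell 212.6 314.2 21.4 24.0 w [0.6267 0.107  0.068 ]
```

Run:
```python
from h import *
t=pickle.load(open('pics/top0.pkl','rb'))
im=t['image']
v=cv2.resize(im[155:305,15:255],None,fx=3.3,fy=3.3,interpolation=cv2.INTER_CUBIC)
cv2.imwrite('pics/topz2.png',v[:,:,::-1])
```

```text
(no output)
```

View pics/topz2.png

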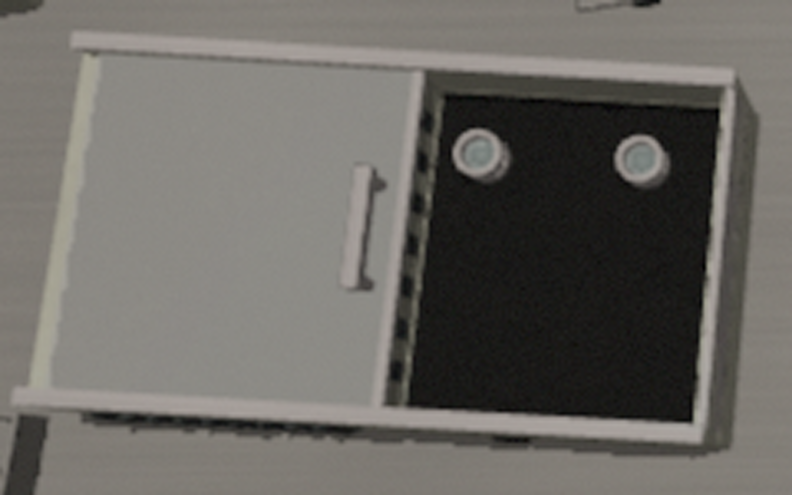

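View pics/topz.png

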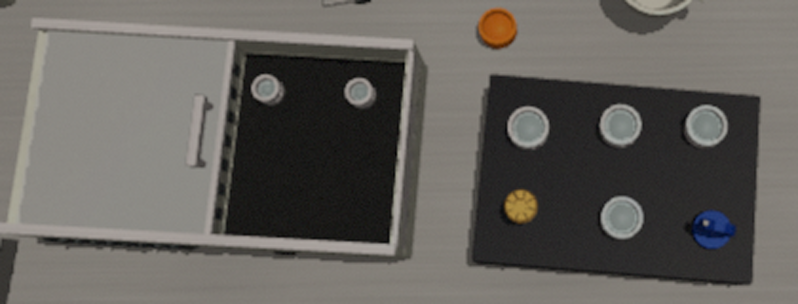

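Run:
```python
from h import *
t=pickle.load(open('pics/top0.pkl','rb'));s=pickle.load(open('pics/side0.pkl','rb'))
f=lambda x,y:(15+x/3.3,155+y/3.3)
P={}
for n,p in dict(pp_out=(72,33),pm_out=(736,69),mp_out=(12,404),mm_out=(702,442),hand1=(365,166),hand2=(350,287)).items():
    z=.122 if 'hand' in n else .103
    P[n]=ray(t,*f(*p),z);print(n,P[n].round(4))
v=P['pp_out']-P['pm_out'];w=P['mp_out']-P['mm_out'];print(np.linalg.norm(v),np.linalg.norm(w),np.degrees(np.arctan2(v[1],v[0])),np.degrees(np.arctan2(w[1],w[0])))
u=P['pm_out']-P['mm_out'];print(np.linalg.norm(u),np.degrees(np.arctan2(u[1],u[0])))
y=(v+w);y/=np.linalg.norm(y);x=np.array([y[1],-y[0],0])
c=sum(P[k] for k in('pp_out','pm_out','mp_out','mm_out'))/4
# cabinet y from -98 to 285 -> centre 93.5
o=c-y*.0935;print('origin',o.round(4),'yaw',np.degrees(np.arctan2(x[1],x[0])))
for k in P: d=P[k]-o;print(k,round(d@x,4),round(d@y,4))
for q in([.633,.201,.068],[.6285,.1055,.068]):
    d=np.array(q)-o;print(d@x,d@y)
# side-view corners
im=s['image'];cv2.imwrite('pics/sz.png',cv2.resize(im[255:480,0:330],None,fx=2.4,fy=2.4)[:,:,::-1])
for n,(a,b,z) in dict(pm=(.108,-.098,.103),mm=(-.108,-.098,.103),bay0=(0,0,.05)).items():
    X=o+x*a+y*b;X[2]=z;print(n,proj(s,X),proj(t,X))
```

```text
pp_out [0.6996 0.4249 0.103 ]
pm_out [0.6742 0.0416 0.103 ]
mp_out [0.4855 0.4388 0.103 ]
mm_out [0.4593 0.0571 0.103 ]
hand1 [0.6141 0.2441 0.122 ]
hand2 [0.5458 0.2485 0.122 ]
0.3841434850670261 0.3825626184286794 86.21148768640678 86.06837406224619
0.21549884003098876 -4.142982777712034
origin [0.5733 0.1473 0.103 ] yaw -3.8599215830424307
pp_out 0.1073 0.2854
pm_out 0.1077 -0.0987
mp_out -0.1073 0.2849
mm_out -0.1077 -0.0976
hand1 0.0342 0.0993
hand2 -0.0342 0.0991
0.05592024060099551 0.057576344301776404
0.057859259437721404 -0.03800995286445358
pm [220.04513202 258.30138312] [237.67112895 175.76194862]
mm [320.02649498 343.49795662] [227.90939639 289.08775925]
bay0 [218.11541776 359.55841583] [188.28694039 233.21445488]
```

View pics/sz.png

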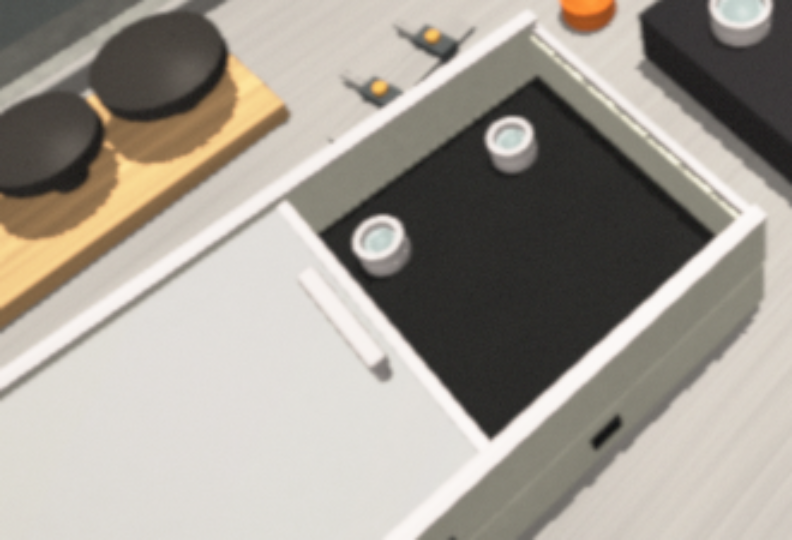

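Pictures show: bay cells at top (160,201) and (209,203), both small (about 16 px, against 22 px for the large ones). The large cells stand on the plate at (298,222), (346,220), (391,221) and (347,269). I'll bring the three in the top row. The red and orange rings are on the cart and stay put.

Emit:
{"name": "drive_tool", "arguments": {"commands": [{"dx": -51,"dy": 59,"dz": 0,"turn": 81,"gripper": 0.2},{"dx": -51,"dy": 59,"dz": 0,"turn": 81,"gripper": 0.2},{"dx": -51,"dy": 59,"dz": 0,"turn": 81,"gripper": 0.2},{"dx": -51,"dy": 59,"dz": 0,"turn": 81,"gripper": 0.2},{"dx": -51,"dy": 59,"dz": 0,"turn": 81,"gripper": 0.2},{"dx": -51,"dy": 59,"dz": 0,"turn": 81,"gripper": 0.2},{"dx": -51,"dy": 59,"dz": 0,"turn": 81,"gripper": 0.2},{"dx": -51,"dy": 59,"dz": 0,"turn": 81,"gripper": 0.2},{"dx": -51,"dy": 59,"dz": 0,"turn": 81,"gripper": 0.2},{"dx": -51,"dy": 59,"dz": 0,"turn": 81,"gripper": 0.2},{"dx": -51,"dy": 59,"dz": 0,"turn": 81,"gripper": 0.2},{"dx": -51,"dy": 59,"dz": 0,"turn": 81,"gripper": 0.2},{"dx": -51,"dy": 59,"dz": 0,"turn": 81,"gripper": 0.2},{"dx": -51,"dy": 59,"dz": 0,"turn": 81,"gripper": 0.2},{"dx": -51,"dy": 59,"dz": 0,"turn": 81,"gripper": 0.2},{"dx": -51,"dy": 59,"dz": 0,"turn": 81,"gripper": 0.2}]}}

```text
time_s: 2.1
eef_pos: [0.5892, -0.0657, 0.2393]
eef_rot: [-0.0, 0.999, -0.032, -0.0]
wrist_force: [-0.1, 0.3, 0.0]
opening: 0.801
```

Emit:
{"name": "drive_tool", "arguments": {"commands": [{"dx": 0,"dy": 0.3,"dz": 6,"gripper": 0.2},{"dx": 0,"dy": 0.3,"dz": 12,"gripper": 0.2},{"dx": 0,"dy": 0.3,"dz": 14,"gripper": 0.2},{"dx": 0,"dy": 0.3,"dz": 14,"gripper": 0.2}]}}

```text
invalid input at $.commands[0]: expected keys gripper, dx, dy, dz, turn
```

```bash
cat > snap.py <<'E'
import sys,cv2,pickle
from bench import ctrl
n=sys.argv[1]
for k in('top','side'):
    c=ctrl.camera(k);cv2.imwrite(f'pics/{k}{n}.png',c['image'][:,:,::-1]);pickle.dump(c,open(f'pics/{k}{n}.pkl','wb'))
o=ctrl.get_obs();print(o['time_s'],o['eef_pos'].round(4),o['eef_rot'].round(4),o['opening'],o['wrist_force'].round(2))
E
python3 snap.py 1
python3 -c "
import cv2
a=cv2.imread('pics/side1.png')[100:400,150:550];cv2.imwrite('pics/side1z.png',cv2.resize(a,None,fx=2,fy=2))"
```

```text
2.2 [ 0.5894 -0.0659  0.2395] [-0.000e+00  9.995e-01 -3.220e-02  1.000e-04] 0.79819072919704 [-0.39  0.15 -0.81]
```

View pics/side1z.png

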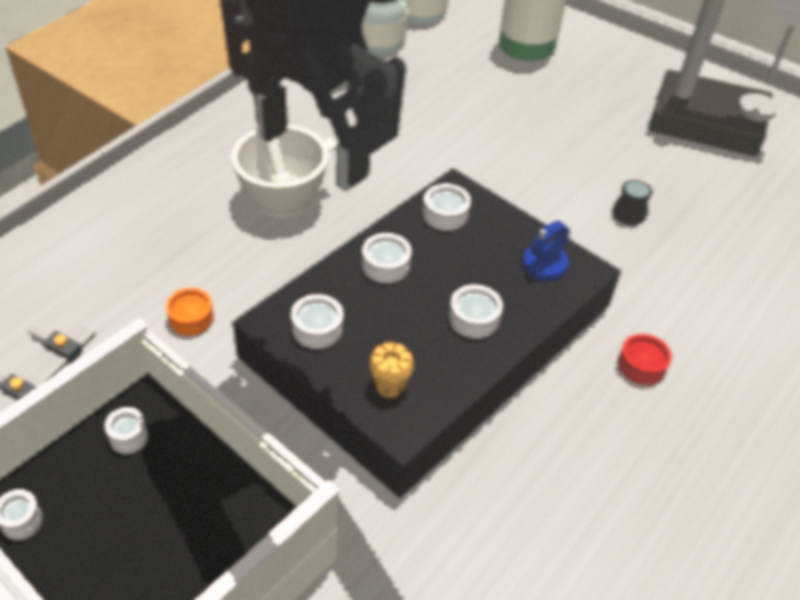

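View pics/top1.png

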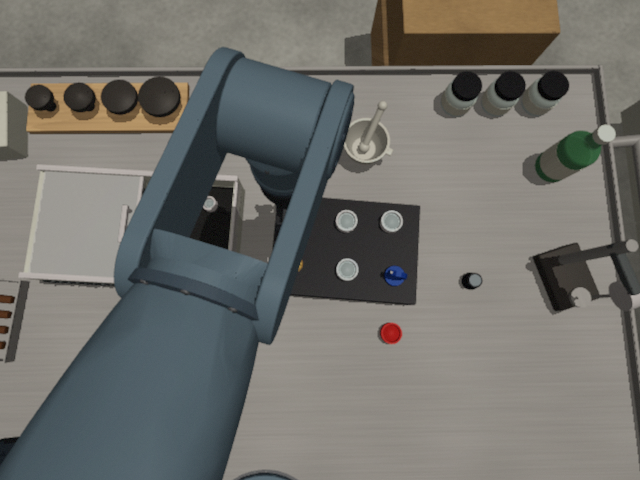

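All keys are needed in every row. The gripper is above the plate with the path clear, so I'll descend to just above the first cell.

Emit:
{"name": "drive_tool", "arguments": {"commands": [{"dx": 0,"dy": 0.3,"dz": 6,"turn": 0,"gripper": 0.2},{"dx": 0,"dy": 0.3,"dz": 11,"turn": 0,"gripper": 0.2},{"dx": 0,"dy": 0.3,"dz": 14,"turn": 0,"gripper": 0.2},{"dx": 0,"dy": 0.3,"dz": 14,"turn": 0,"gripper": 0.2}]}}

```text
time_s: 2.7
eef_pos: [0.5873, -0.0687, 0.0968]
eef_rot: [-0.001, 0.999, -0.032, -0.003]
wrist_force: [-0.3, 0.6, -0.0]
opening: 0.801
```

```bash
python3 snap.py 2
python3 -c "
import cv2
a=cv2.imread('pics/side2.png')[120:370,180:480];cv2.imwrite('pics/side2z.png',cv2.resize(a,None,fx=2.4,fy=2.4))"
```

```text
2.8 [ 0.5902 -0.0698  0.1005] [ 2.000e-04  9.995e-01 -3.260e-02  7.000e-04] 0.804722929984903 [1.04 0.26 1.1 ]
```

View pics/side2z.png

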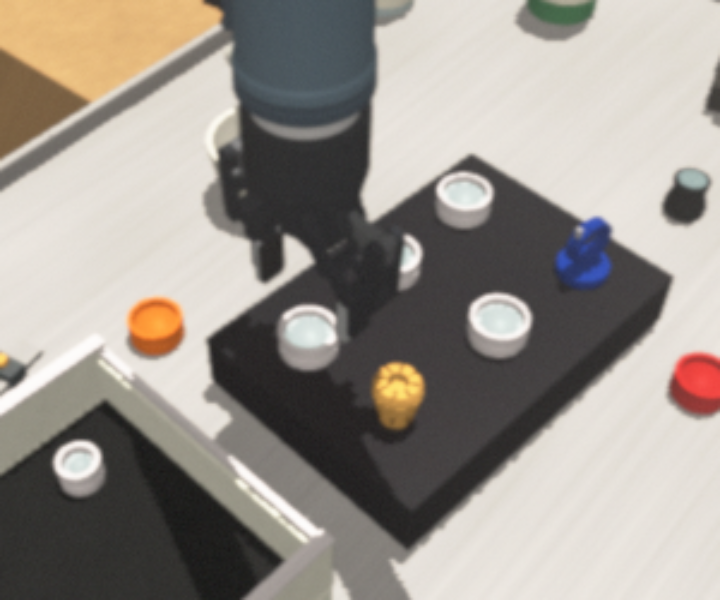

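Emit:
{"name": "drive_tool", "arguments": {"commands": [{"dx": 0,"dy": 0,"dz": 2,"turn": 0,"gripper": 0.2},{"dx": 0,"dy": 0,"dz": 3.3,"turn": 0,"gripper": 0.2},{"dx": 0,"dy": 0,"dz": 3.8,"turn": 0,"gripper": 0.2},{"dx": 0,"dy": 0,"dz": 4.0,"turn": 0,"gripper": 0.2},{"dx": 0,"dy": 0,"dz": 4.0,"turn": 0,"gripper": 0.2},{"dx": 0,"dy": 0,"dz": 4.0,"turn": 0,"gripper": 0.2}]}}

```text
time_s: 3.55
eef_pos: [0.5899, -0.0701, 0.0597]
eef_rot: [0.0, 0.999, -0.033, 0.0]
wrist_force: [0.1, -0.9, -0.2]
opening: 0.797
```

```bash
python3 snap.py 3
python3 -c "
import cv2
a=cv2.imread('pics/side3.png')[120:370,180:480];cv2.imwrite('pics/side3z.png',cv2.resize(a,None,fx=2.4,fy=2.4))"
```

```text
3.65 [ 0.5899 -0.07    0.0597] [ 1.000e-04  9.995e-01 -3.280e-02  3.000e-04] 0.804195549208852 [-0.52 -0.82  0.06]
```

View pics/side3z.png

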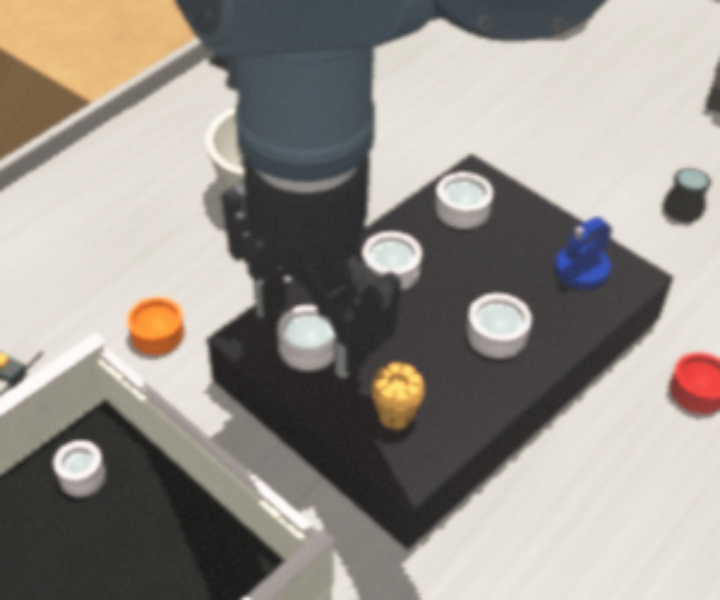

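Emit:
{"name": "drive_tool", "arguments": {"commands": [{"dx": 0,"dy": 0,"dz": 0,"turn": 0,"gripper": 0.9},{"dx": 0,"dy": 0,"dz": 0,"turn": 0,"gripper": 0.9},{"dx": 0,"dy": 0,"dz": 0,"turn": 0,"gripper": 0.9},{"dx": 0,"dy": 0,"dz": 0,"turn": 0,"gripper": 0.9},{"dx": 0,"dy": 0,"dz": 0,"turn": 0,"gripper": 0.9},{"dx": 0,"dy": 0,"dz": 0,"turn": 0,"gripper": 0.9}]}}

```text
time_s: 4.4
eef_pos: [0.59, -0.0701, 0.0599]
eef_rot: [0.0, 0.999, -0.033, 0.001]
wrist_force: [-0.1, 0.1, 5.0]
opening: 0.469
```

Emit:
{"name": "drive_tool", "arguments": {"commands": [{"dx": 0,"dy": 0,"dz": -1.5,"turn": 0,"gripper": 0.9},{"dx": 0,"dy": 0,"dz": -4.5,"turn": 0,"gripper": 0.9},{"dx": 0,"dy": 0,"dz": -8,"turn": 0,"gripper": 0.9},{"dx": -1,"dy": -3.5,"dz": -10,"turn": 0,"gripper": 0.9},{"dx": -2.5,"dy": -8.5,"dz": -11,"turn": 0,"gripper": 0.9},{"dx": -4,"dy": -13.5,"dz": -11,"turn": 0,"gripper": 0.9},{"dx": -5.5,"dy": -18.5,"dz": -11,"turn": 0,"gripper": 0.9},{"dx": -7,"dy": -23,"dz": -11,"turn": 0,"gripper": 0.9},{"dx": -7.5,"dy": -25.5,"dz": -11,"turn": 0,"gripper": 0.9},{"dx": -7.6,"dy": -26,"dz": -11,"turn": 0,"gripper": 0.9},{"dx": -7.6,"dy": -26,"dz": -11,"turn": 0,"gripper": 0.9}]}}

```text
time_s: 5.78
eef_pos: [0.5308, 0.1942, 0.1695]
eef_rot: [0.0, 0.999, -0.033, 0.0]
wrist_force: [0.2, -0.1, -0.5]
opening: 0.465
```

```bash
python3 snap.py 4
python3 -c "
import cv2
a=cv2.imread('pics/side4.png')[150:450,50:450];cv2.imwrite('pics/side4z.png',cv2.resize(a,None,fx=2,fy=2))"
```

```text
5.875 [0.5311 0.1935 0.1694] [ 2.000e-04  9.994e-01 -3.340e-02 -0.000e+00] 0.4651586569650754 [ 0.04 -0.37 -1.26]
```

View pics/side4z.png

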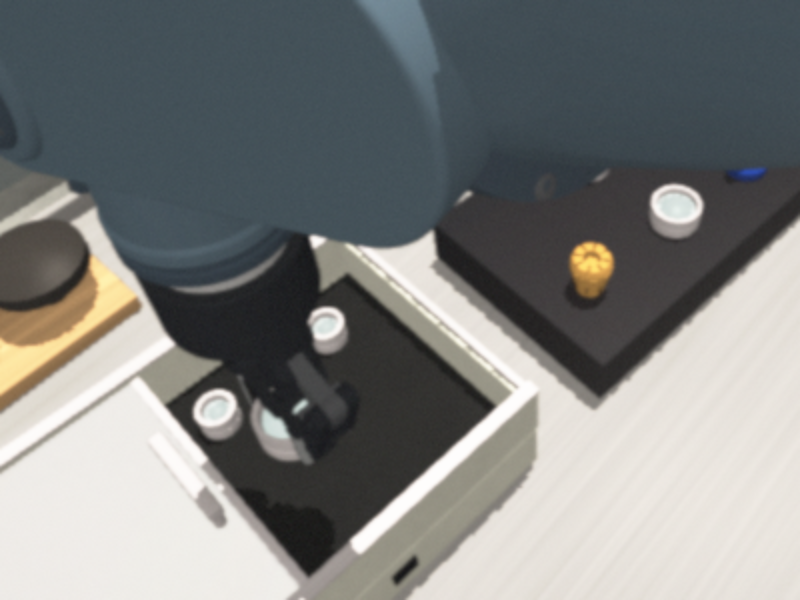

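Emit:
{"name": "drive_tool", "arguments": {"commands": [{"dx": 0,"dy": 0,"dz": 2,"turn": 0,"gripper": 0.9},{"dx": 0,"dy": 0,"dz": 5.5,"turn": 0,"gripper": 0.9},{"dx": 0,"dy": 0,"dz": 8.5,"turn": 0,"gripper": 0.9},{"dx": 0,"dy": 0,"dz": 10,"turn": 0,"gripper": 0.9},{"dx": 0,"dy": 0,"dz": 10.6,"turn": 0,"gripper": 0.9},{"dx": 0,"dy": 0,"dz": 10.8,"turn": 0,"gripper": 0.9},{"dx": 0,"dy": 0,"dz": 10.8,"turn": 0,"gripper": 0.9},{"dx": 0,"dy": 0,"dz": 10.8,"turn": 0,"gripper": 0.9}]}}

```text
time_s: 6.88
eef_pos: [0.5314, 0.1946, 0.0622]
eef_rot: [-0.0, 0.999, -0.033, 0.001]
wrist_force: [0.2, -0.3, 0.2]
opening: 0.468
```

Emit:
{"name": "drive_tool", "arguments": {"commands": [{"dx": 0,"dy": 0,"dz": 0.1,"turn": 0,"gripper": 0.9},{"dx": 0,"dy": 0,"dz": 0.15,"turn": 0,"gripper": 0.9},{"dx": 0,"dy": 0,"dz": 0.15,"turn": 0,"gripper": 0.9}]}}

```text
time_s: 7.25
eef_pos: [0.5309, 0.1945, 0.0599]
eef_rot: [-0.0, 0.999, -0.033, 0.0]
wrist_force: [-1.4, 0.5, 1.7]
opening: 0.47
```

Emit:
{"name": "drive_tool", "arguments": {"commands": [{"dx": 0,"dy": 0,"dz": 0.06,"turn": 0,"gripper": 0.9},{"dx": 0,"dy": 0,"dz": 0.06,"turn": 0,"gripper": 0.9}]}}

```text
time_s: 7.5
eef_pos: [0.5309, 0.1945, 0.0599]
eef_rot: [0.0, 0.999, -0.033, 0.0]
wrist_force: [-2.5, -0.6, 6.3]
opening: 0.472
```

Contact at the same height as the grasp. I'll release with a small opening.

Emit:
{"name": "drive_tool", "arguments": {"commands": [{"dx": 0,"dy": 0,"dz": 0,"turn": 0,"gripper": 0.45},{"dx": 0,"dy": 0,"dz": 0,"turn": 0,"gripper": 0.38},{"dx": 0,"dy": 0,"dz": 0,"turn": 0,"gripper": 0.38},{"dx": 0,"dy": 0,"dz": 0,"turn": 0,"gripper": 0.38},{"dx": 0,"dy": 0,"dz": -1,"turn": 0,"gripper": 0.38},{"dx": 0,"dy": 0,"dz": -4,"turn": 0,"gripper": 0.38},{"dx": 0,"dy": 0,"dz": -9,"turn": 0,"gripper": 0.38},{"dx": 0,"dy": 0,"dz": -11,"turn": 0,"gripper": 0.3},{"dx": 0,"dy": 0,"dz": -11,"turn": 0,"gripper": 0.3}]}}

```text
time_s: 8.62
eef_pos: [0.5315, 0.1948, 0.171]
eef_rot: [-0.0, 0.999, -0.033, 0.001]
wrist_force: [0.3, -0.1, 0.3]
opening: 0.698
```

Emit:
{"name": "drive_tool", "arguments": {"commands": [{"dx": 0.5,"dy": 2,"dz": 0,"turn": 0,"gripper": 0.2},{"dx": 1.6,"dy": 7,"dz": 0,"turn": 0,"gripper": 0.2},{"dx": 3,"dy": 13,"dz": 0,"turn": 0,"gripper": 0.2},{"dx": 4.4,"dy": 19,"dz": 0,"turn": 0,"gripper": 0.2},{"dx": 5.8,"dy": 25,"dz": 0,"turn": 0,"gripper": 0.2},{"dx": 7.2,"dy": 31,"dz": 0,"turn": 0,"gripper": 0.2},{"dx": 8,"dy": 34.5,"dz": 0,"turn": 0,"gripper": 0.2},{"dx": 8.3,"dy": 35.5,"dz": 2,"turn": 0,"gripper": 0.2},{"dx": 8.3,"dy": 35.5,"dz": 6,"turn": 0,"gripper": 0.2},{"dx": 8.3,"dy": 35.5,"dz": 7,"turn": 0,"gripper": 0.2},{"dx": 8.3,"dy": 35.5,"dz": 7,"turn": 0,"gripper": 0.2}]}}

```text
time_s: 10.0
eef_pos: [0.5891, -0.1641, 0.0975]
eef_rot: [-0.001, 0.999, -0.032, -0.002]
wrist_force: [0.4, 0.0, 0.9]
opening: 0.796
```

```bash
python3 snap.py 5
python3 -c "
import cv2
a=cv2.imread('pics/side5.png')[120:420,100:500];cv2.imwrite('pics/side5z.png',cv2.resize(a,None,fx=2,fy=2))"
```

```text
10.1 [ 0.5909 -0.1649  0.1001] [ 2.000e-04  9.995e-01 -3.240e-02  5.000e-04] 0.8017622585294268 [ 0.31 -0.02  0.07]
```

View pics/side5z.png

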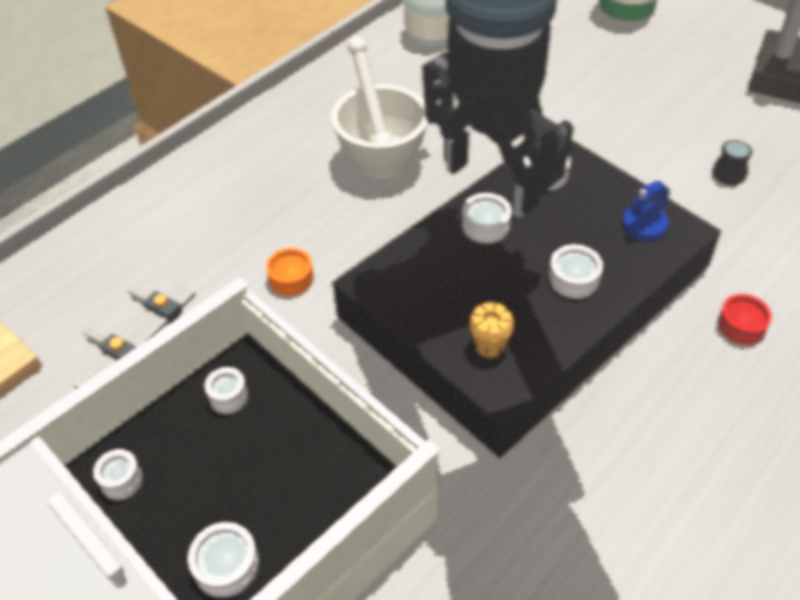

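View pics/top5.png

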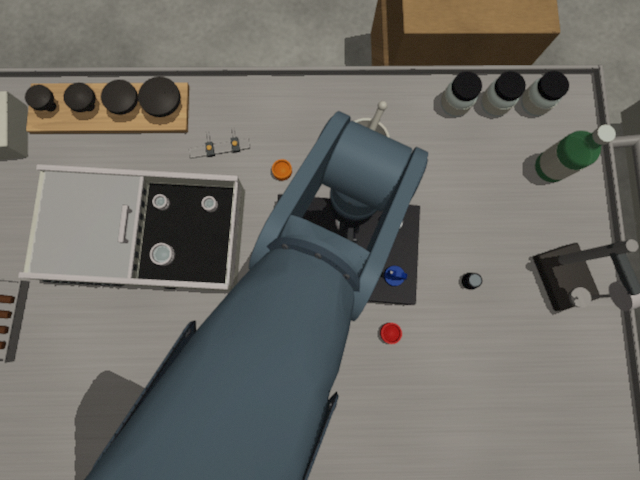

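The first cell stands upright in the bay (top pixel (161,254)), and the gripper is over cell 2.

Emit:
{"name": "drive_tool", "arguments": {"commands": [{"dx": 0,"dy": 0,"dz": 2,"turn": 0,"gripper": 0.2},{"dx": 0,"dy": 0,"dz": 3.3,"turn": 0,"gripper": 0.2},{"dx": 0,"dy": 0,"dz": 3.8,"turn": 0,"gripper": 0.2},{"dx": 0,"dy": 0,"dz": 4.0,"turn": 0,"gripper": 0.2},{"dx": 0,"dy": 0,"dz": 4.0,"turn": 0,"gripper": 0.2},{"dx": 0,"dy": 0,"dz": 4.0,"turn": 0,"gripper": 0.9},{"dx": 0,"dy": 0,"dz": 4.0,"turn": 0,"gripper": 0.9},{"dx": 0,"dy": 0,"dz": 4.0,"turn": 0,"gripper": 0.9},{"dx": 0,"dy": 0,"dz": 4.0,"turn": 0,"gripper": 0.9},{"dx": 0,"dy": 0,"dz": 4.0,"turn": 0,"gripper": 0.9},{"dx": 0,"dy": 0,"dz": 4.0,"turn": 0,"gripper": 0.9}]}}

```text
time_s: 11.48
eef_pos: [0.591, -0.1655, 0.0602]
eef_rot: [0.0, 0.999, -0.033, 0.001]
wrist_force: [-0.5, 0.0, 4.8]
opening: 0.465
```

Emit:
{"name": "drive_tool", "arguments": {"commands": [{"dx": 0,"dy": 0,"dz": -1.5,"turn": 0,"gripper": 0.9},{"dx": 0,"dy": 0,"dz": -4.5,"turn": 0,"gripper": 0.9},{"dx": 0,"dy": 0,"dz": -8,"turn": 0,"gripper": 0.9},{"dx": -0.8,"dy": -3,"dz": -10,"turn": 0,"gripper": 0.9},{"dx": -2.2,"dy": -8,"dz": -11,"turn": 0,"gripper": 0.9},{"dx": -3.6,"dy": -13,"dz": -11,"turn": 0,"gripper": 0.9},{"dx": -5,"dy": -18,"dz": -11,"turn": 0,"gripper": 0.9},{"dx": -6.4,"dy": -23,"dz": -11,"turn": 0,"gripper": 0.9},{"dx": -7.7,"dy": -28,"dz": -11,"turn": 0,"gripper": 0.9},{"dx": -8.2,"dy": -30,"dz": -11,"turn": 0,"gripper": 0.9},{"dx": -8.3,"dy": -30.3,"dz": -11,"turn": 0,"gripper": 0.9},{"dx": -8.3,"dy": -30.3,"dz": -11,"turn": 0,"gripper": 0.9},{"dx": -8.3,"dy": -30.3,"dz": -11,"turn": 0,"gripper": 0.9}]}}

```text
time_s: 13.1
eef_pos: [0.5277, 0.1415, 0.1693]
eef_rot: [0.0, 0.999, -0.034, 0.0]
wrist_force: [0.1, -0.6, -1.5]
opening: 0.469
```

```bash
python3 snap.py 6
python3 -c "
import cv2
a=cv2.imread('pics/side6.png')[150:450,50:450];cv2.imwrite('pics/side6z.png',cv2.resize(a,None,fx=2,fy=2))"
```

```text
13.2 [0.5277 0.1416 0.1692] [ 1.000e-04  9.994e-01 -3.360e-02 -0.000e+00] 0.4676024752319367 [ 1.16 -0.9   0.49]
```

View pics/side6z.png

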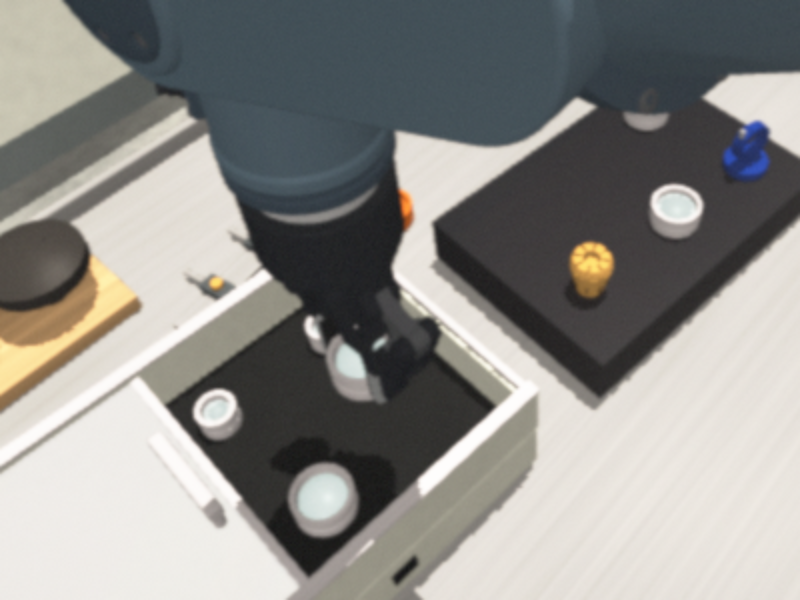

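Emit:
{"name": "drive_tool", "arguments": {"commands": [{"dx": 0,"dy": 0,"dz": 2,"turn": 0,"gripper": 0.9},{"dx": 0,"dy": 0,"dz": 5.5,"turn": 0,"gripper": 0.9},{"dx": 0,"dy": 0,"dz": 8.5,"turn": 0,"gripper": 0.9},{"dx": 0,"dy": 0,"dz": 10,"turn": 0,"gripper": 0.9},{"dx": 0,"dy": 0,"dz": 10.6,"turn": 0,"gripper": 0.9},{"dx": 0,"dy": 0,"dz": 10.8,"turn": 0,"gripper": 0.9},{"dx": 0,"dy": 0,"dz": 10.9,"turn": 0,"gripper": 0.9},{"dx": 0,"dy": 0,"dz": 10.9,"turn": 0,"gripper": 0.9},{"dx": 0,"dy": 0,"dz": 10.9,"turn": 0,"gripper": 0.9}]}}

```text
time_s: 14.32
eef_pos: [0.5278, 0.1427, 0.0607]
eef_rot: [-0.0, 0.999, -0.033, 0.0]
wrist_force: [-0.3, 0.2, -0.7]
opening: 0.466
```

Emit:
{"name": "drive_tool", "arguments": {"commands": [{"dx": 0,"dy": 0,"dz": 0.06,"turn": 0,"gripper": 0.9},{"dx": 0,"dy": 0,"dz": 0.1,"turn": 0,"gripper": 0.9},{"dx": 0,"dy": 0,"dz": 0.1,"turn": 0,"gripper": 0.9}]}}

```text
time_s: 14.7
eef_pos: [0.5277, 0.1427, 0.0601]
eef_rot: [0.0, 0.999, -0.033, 0.0]
wrist_force: [-3.1, 0.1, 7.8]
opening: 0.466
```

Emit:
{"name": "drive_tool", "arguments": {"commands": [{"dx": 0,"dy": 0,"dz": 0,"turn": 0,"gripper": 0.45},{"dx": 0,"dy": 0,"dz": 0,"turn": 0,"gripper": 0.38},{"dx": 0,"dy": 0,"dz": 0,"turn": 0,"gripper": 0.38},{"dx": 0,"dy": 0,"dz": 0,"turn": 0,"gripper": 0.38},{"dx": 0,"dy": 0,"dz": -1,"turn": 0,"gripper": 0.38},{"dx": 0,"dy": 0,"dz": -4,"turn": 0,"gripper": 0.38},{"dx": 0,"dy": 0,"dz": -9,"turn": 0,"gripper": 0.38},{"dx": 0,"dy": 0,"dz": -11,"turn": 0,"gripper": 0.3},{"dx": 0,"dy": 0,"dz": -11,"turn": 0,"gripper": 0.3}]}}

```text
time_s: 15.82
eef_pos: [0.5279, 0.1428, 0.1709]
eef_rot: [-0.0, 0.999, -0.033, 0.001]
wrist_force: [-0.9, 0.2, -0.1]
opening: 0.7
```

Emit:
{"name": "drive_tool", "arguments": {"commands": [{"dx": 0.5,"dy": 2,"dz": 0,"turn": 0,"gripper": 0.2},{"dx": 1.6,"dy": 7,"dz": 0,"turn": 0,"gripper": 0.2},{"dx": 3,"dy": 13,"dz": 0,"turn": 0,"gripper": 0.2},{"dx": 4.3,"dy": 19,"dz": 0,"turn": 0,"gripper": 0.2},{"dx": 5.7,"dy": 25,"dz": 0,"turn": 0,"gripper": 0.2},{"dx": 7,"dy": 31,"dz": 0,"turn": 0,"gripper": 0.2},{"dx": 8.3,"dy": 36,"dz": 0,"turn": 0,"gripper": 0.2},{"dx": 8.8,"dy": 38.5,"dz": 0,"turn": 0,"gripper": 0.2},{"dx": 8.9,"dy": 39.2,"dz": 2,"turn": 0,"gripper": 0.2},{"dx": 8.9,"dy": 39.2,"dz": 6,"turn": 0,"gripper": 0.2},{"dx": 8.9,"dy": 39.2,"dz": 7,"turn": 0,"gripper": 0.2},{"dx": 8.9,"dy": 39.2,"dz": 7,"turn": 0,"gripper": 0.2}]}}

```text
time_s: 17.32
eef_pos: [0.5897, -0.2525, 0.0977]
eef_rot: [-0.001, 0.999, -0.032, -0.001]
wrist_force: [0.2, 0.0, 0.6]
opening: 0.801
```

```bash
python3 snap.py 7
python3 -c "
import cv2
a=cv2.imread('pics/side7.png')[120:420,100:500];cv2.imwrite('pics/side7z.png',cv2.resize(a,None,fx=2,fy=2))"
```

```text
17.425 [ 0.5912 -0.2539  0.1003] [ 3.000e-04  9.995e-01 -3.230e-02  6.000e-04] 0.7953177853784626 [0.34 0.05 1.06]
```

View pics/side7z.png

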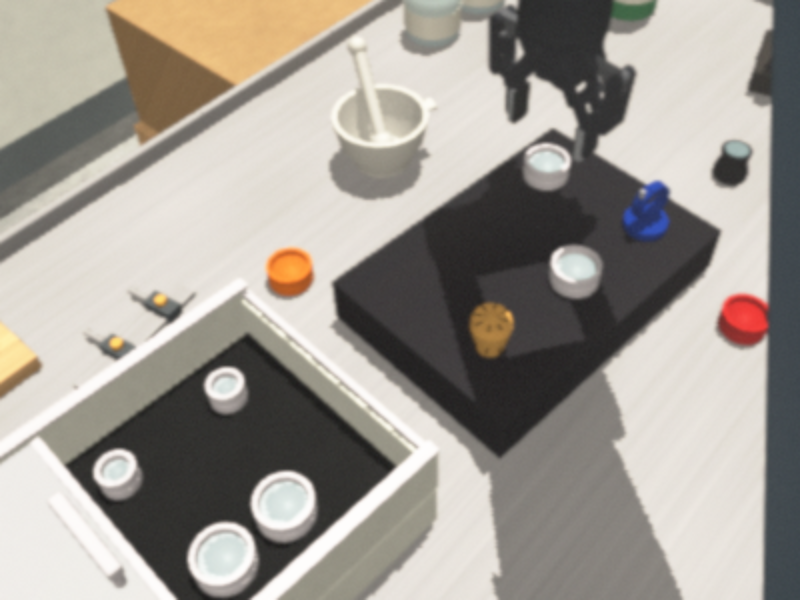

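Two cells are upright in the bay, and the gripper is over the third.

Emit:
{"name": "drive_tool", "arguments": {"commands": [{"dx": 0,"dy": 0,"dz": 2,"turn": 0,"gripper": 0.2},{"dx": 0,"dy": 0,"dz": 3.3,"turn": 0,"gripper": 0.2},{"dx": 0,"dy": 0,"dz": 3.8,"turn": 0,"gripper": 0.2},{"dx": 0,"dy": 0,"dz": 4.0,"turn": 0,"gripper": 0.2},{"dx": 0,"dy": 0,"dz": 4.0,"turn": 0,"gripper": 0.2},{"dx": 0,"dy": 0,"dz": 4.0,"turn": 0,"gripper": 0.9},{"dx": 0,"dy": 0,"dz": 4.0,"turn": 0,"gripper": 0.9},{"dx": 0,"dy": 0,"dz": 4.0,"turn": 0,"gripper": 0.9},{"dx": 0,"dy": 0,"dz": 4.0,"turn": 0,"gripper": 0.9},{"dx": 0,"dy": 0,"dz": 4.0,"turn": 0,"gripper": 0.9},{"dx": 0,"dy": 0,"dz": 4.0,"turn": 0,"gripper": 0.9}]}}

```text
time_s: 18.8
eef_pos: [0.591, -0.2548, 0.0601]
eef_rot: [0.0, 0.999, -0.033, 0.001]
wrist_force: [0.5, -0.0, 5.1]
opening: 0.464
```

Emit:
{"name": "drive_tool", "arguments": {"commands": [{"dx": 0,"dy": 0,"dz": -1.5,"turn": 0,"gripper": 0.9},{"dx": 0,"dy": 0,"dz": -4.5,"turn": 0,"gripper": 0.9},{"dx": 0,"dy": 0,"dz": -8,"turn": 0,"gripper": 0.9},{"dx": -0.8,"dy": -3,"dz": -10,"turn": 0,"gripper": 0.9},{"dx": -2.2,"dy": -8,"dz": -11,"turn": 0,"gripper": 0.9},{"dx": -3.6,"dy": -13.5,"dz": -11,"turn": 0,"gripper": 0.9},{"dx": -5,"dy": -19,"dz": -11,"turn": 0,"gripper": 0.9},{"dx": -6.4,"dy": -24.5,"dz": -11,"turn": 0,"gripper": 0.9},{"dx": -7.8,"dy": -30,"dz": -11,"turn": 0,"gripper": 0.9},{"dx": -8.7,"dy": -33,"dz": -11,"turn": 0,"gripper": 0.9},{"dx": -8.9,"dy": -34,"dz": -11,"turn": 0,"gripper": 0.9},{"dx": -8.9,"dy": -34,"dz": -11,"turn": 0,"gripper": 0.9},{"dx": -8.9,"dy": -34,"dz": -11,"turn": 0,"gripper": 0.9}]}}

```text
time_s: 20.42
eef_pos: [0.5244, 0.0896, 0.1693]
eef_rot: [0.0, 0.999, -0.033, 0.0]
wrist_force: [-0.4, -0.2, -0.9]
opening: 0.465
```

```bash
python3 snap.py 8
python3 -c "
import cv2
a=cv2.imread('pics/side8.png')[150:450,50:450];cv2.imwrite('pics/side8z.png',cv2.resize(a,None,fx=2,fy=2))"
```

```text
20.525 [0.5243 0.0895 0.1692] [ 1.000e-04  9.994e-01 -3.370e-02  0.000e+00] 0.46311208015934596 [-0.8  -0.41 -0.47]
```

View pics/side8z.png

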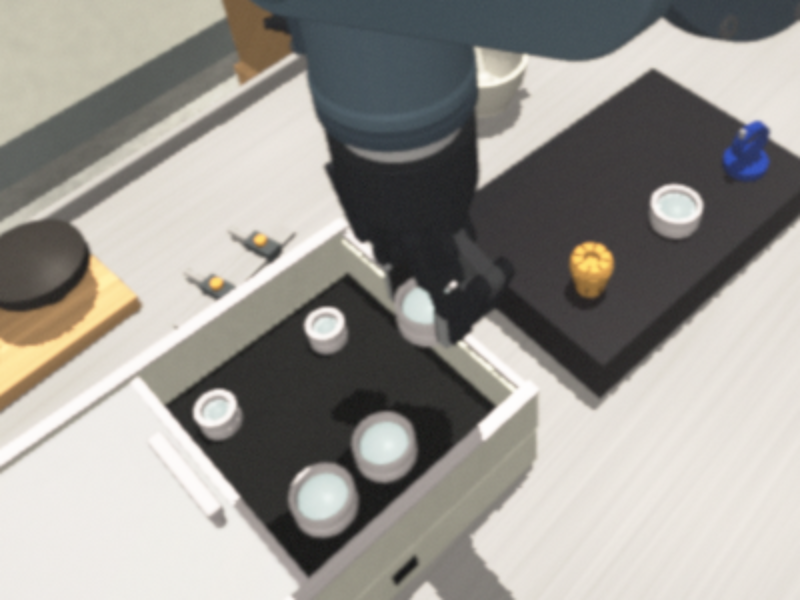

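Emit:
{"name": "drive_tool", "arguments": {"commands": [{"dx": 0,"dy": 0,"dz": 2,"turn": 0,"gripper": 0.9},{"dx": 0,"dy": 0,"dz": 5.5,"turn": 0,"gripper": 0.9},{"dx": 0,"dy": 0,"dz": 8.5,"turn": 0,"gripper": 0.9},{"dx": 0,"dy": 0,"dz": 10,"turn": 0,"gripper": 0.9},{"dx": 0,"dy": 0,"dz": 10.6,"turn": 0,"gripper": 0.9},{"dx": 0,"dy": 0,"dz": 10.8,"turn": 0,"gripper": 0.9},{"dx": 0,"dy": 0,"dz": 10.9,"turn": 0,"gripper": 0.9},{"dx": 0,"dy": 0,"dz": 10.95,"turn": 0,"gripper": 0.9},{"dx": 0,"dy": 0,"dz": 10.95,"turn": 0,"gripper": 0.9}]}}

```text
time_s: 21.65
eef_pos: [0.5243, 0.0907, 0.0601]
eef_rot: [0.0, 0.999, -0.033, 0.0]
wrist_force: [0.4, 0.4, -0.4]
opening: 0.463
```

Emit:
{"name": "drive_tool", "arguments": {"commands": [{"dx": 0,"dy": 0,"dz": 0.06,"turn": 0,"gripper": 0.9},{"dx": 0,"dy": 0,"dz": 0.08,"turn": 0,"gripper": 0.9},{"dx": 0,"dy": 0,"dz": 0.08,"turn": 0,"gripper": 0.9}]}}

```text
time_s: 22.02
eef_pos: [0.5243, 0.0908, 0.0601]
eef_rot: [0.0, 0.999, -0.033, 0.0]
wrist_force: [-3.6, -0.5, 8.5]
opening: 0.468
```

Emit:
{"name": "drive_tool", "arguments": {"commands": [{"dx": 0,"dy": 0,"dz": 0,"turn": 0,"gripper": 0.45},{"dx": 0,"dy": 0,"dz": 0,"turn": 0,"gripper": 0.38},{"dx": 0,"dy": 0,"dz": 0,"turn": 0,"gripper": 0.38},{"dx": 0,"dy": 0,"dz": 0,"turn": 0,"gripper": 0.38},{"dx": 0,"dy": 0,"dz": -1,"turn": 0,"gripper": 0.38},{"dx": 0,"dy": 0,"dz": -4,"turn": 0,"gripper": 0.38},{"dx": 0,"dy": 0,"dz": -9,"turn": 0,"gripper": 0.38},{"dx": 0,"dy": 0,"dz": -11,"turn": 0,"gripper": 0.5},{"dx": 1,"dy": -4.5,"dz": -11,"turn": 0,"gripper": 1},{"dx": 2.2,"dy": -9.5,"dz": -11,"turn": 0,"gripper": 1},{"dx": 3.4,"dy": -14.5,"dz": -11,"turn": 0,"gripper": 1},{"dx": 4.3,"dy": -18.5,"dz": -11,"turn": 0,"gripper": 1},{"dx": 4.5,"dy": -19.5,"dz": -11,"turn": 0,"gripper": 1},{"dx": 4.5,"dy": -19.5,"dz": -11,"turn": 0,"gripper": 1},{"dx": 4.5,"dy": -19.5,"dz": -11,"turn": 0,"gripper": 1}]}}

```text
time_s: 23.9
eef_pos: [0.5812, 0.281, 0.1686]
eef_rot: [0.0, 0.999, -0.033, -0.001]
wrist_force: [-0.3, 0.1, -0.2]
opening: 0.002
```

```bash
python3 snap.py 9
python3 -c "
import cv2
a=cv2.imread('pics/side9.png')[180:480,0:400];cv2.imwrite('pics/side9z.png',cv2.resize(a,None,fx=2,fy=2))"
```

```text
24.0 [0.5815 0.281  0.1689] [ 2.000e-04  9.994e-01 -3.360e-02 -2.000e-04] 0.003217305894048621 [ 0.58  0.39 -1.03]
```

View pics/side9z.png

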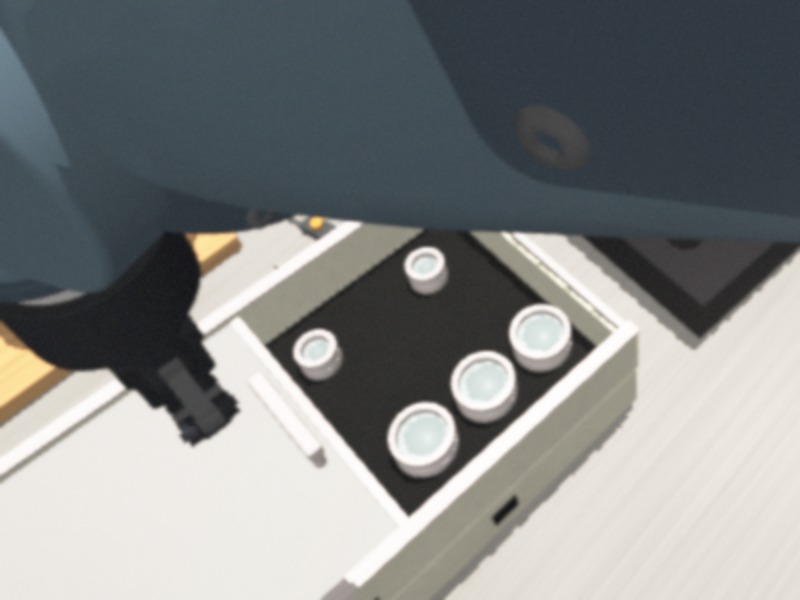

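View pics/top9.png

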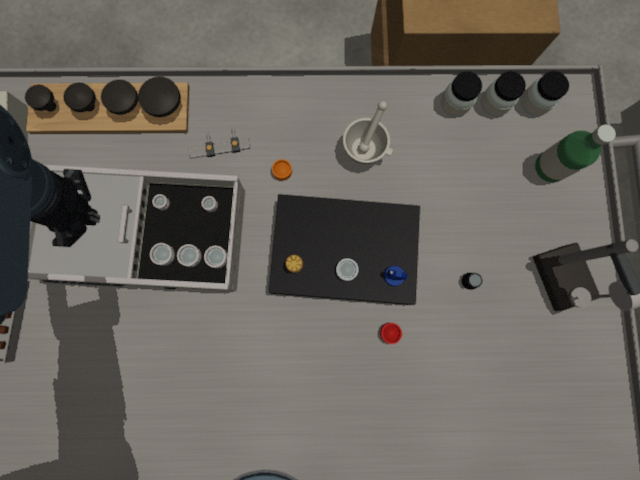

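All three are upright in the bay at (161,254), (188,255) and (215,257). The small cells and the spare haven't moved. Next I'll lower the closed fingers behind the pull bar and push.

Emit:
{"name": "drive_tool", "arguments": {"commands": [{"dx": 0,"dy": 0,"dz": 2,"turn": 0,"gripper": 1},{"dx": 0,"dy": 0,"dz": 4,"turn": 0,"gripper": 1},{"dx": 0,"dy": 0,"dz": 5,"turn": 0,"gripper": 1},{"dx": 0,"dy": 0,"dz": 5.5,"turn": 0,"gripper": 1},{"dx": 0,"dy": 0,"dz": 5.6,"turn": 0,"gripper": 1},{"dx": 0,"dy": 0,"dz": 5.6,"turn": 0,"gripper": 1}]}}

```text
time_s: 24.75
eef_pos: [0.5821, 0.2825, 0.1134]
eef_rot: [-0.0, 0.999, -0.033, 0.0]
wrist_force: [-0.3, -0.3, 0.7]
opening: -0.004
```

```bash
python3 snap.py 10
python3 -c "
import cv2
a=cv2.imread('pics/side10.png')[255:480,0:300];cv2.imwrite('pics/side10z.png',cv2.resize(a,None,fx=2.6,fy=2.6))"
```

```text
24.85 [0.5821 0.2825 0.1136] [-2.000e-04  9.995e-01 -3.280e-02  6.000e-04] 0.0007544322876018487 [-0.42  0.46  0.03]
```

View pics/side10z.png

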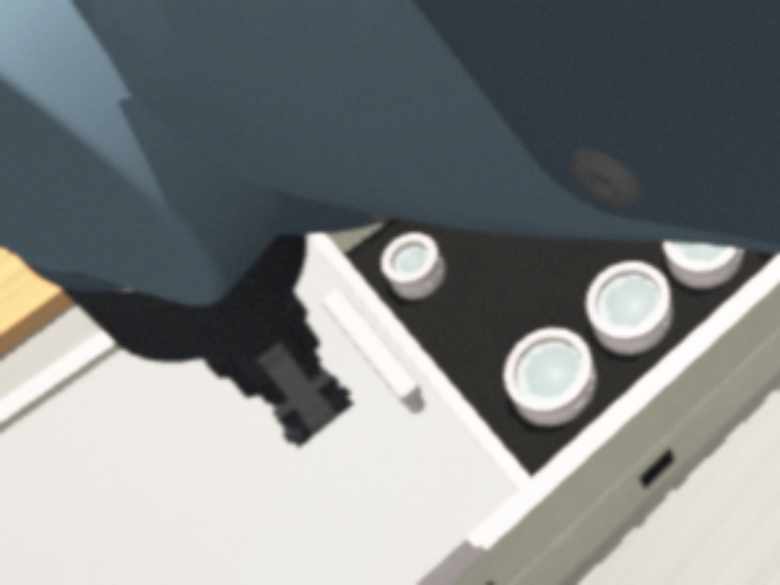

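Emit:
{"name": "drive_tool", "arguments": {"commands": [{"dx": 0,"dy": 0.5,"dz": 0.2,"turn": 0,"gripper": 1},{"dx": 0,"dy": 1.2,"dz": 0.2,"turn": 0,"gripper": 1},{"dx": 0,"dy": 2,"dz": 0.2,"turn": 0,"gripper": 1},{"dx": 0,"dy": 3,"dz": 0.2,"turn": 0,"gripper": 1},{"dx": 0,"dy": 4,"dz": 0.2,"turn": 0,"gripper": 1},{"dx": 0,"dy": 5,"dz": 0.2,"turn": 0,"gripper": 1},{"dx": 0,"dy": 6,"dz": 0.2,"turn": 0,"gripper": 1},{"dx": 0,"dy": 7,"dz": 0.2,"turn": 0,"gripper": 1},{"dx": 0,"dy": 8,"dz": 0.2,"turn": 0,"gripper": 1},{"dx": 0,"dy": 8,"dz": 0.2,"turn": 0,"gripper": 1}]}}

```text
time_s: 26.1
eef_pos: [0.5768, 0.2013, 0.111]
eef_rot: [0.0, 0.999, -0.033, 0.0]
wrist_force: [-0.5, 0.5, 0.1]
opening: -0.004
```

```bash
python3 snap.py 11
python3 -c "
import cv2
a=cv2.imread('pics/side11.png')[180:480,0:400];cv2.imwrite('pics/side11z.png',cv2.resize(a,None,fx=2,fy=2))"
```

```text
26.2 [0.5768 0.2021 0.111 ] [ 2.000e-04  9.995e-01 -3.310e-02  3.000e-04] 0.0003258018349391171 [0.13 0.47 0.22]
```

View pics/side11z.png

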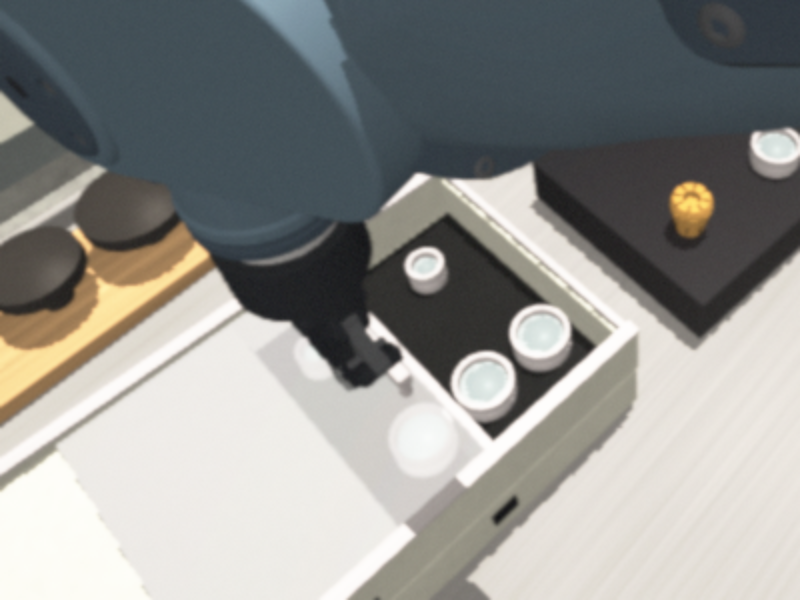

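The door is moving with the bar. I'll continue, easing off near the end.

Emit:
{"name": "drive_tool", "arguments": {"commands": [{"dx": 0,"dy": 0.6,"dz": 0,"turn": 0,"gripper": 1},{"dx": 0,"dy": 1.5,"dz": 0,"turn": 0,"gripper": 1},{"dx": 0,"dy": 2.5,"dz": 0,"turn": 0,"gripper": 1},{"dx": 0,"dy": 3.5,"dz": 0,"turn": 0,"gripper": 1},{"dx": 0,"dy": 4.5,"dz": 0,"turn": 0,"gripper": 1},{"dx": 0,"dy": 5.5,"dz": 0,"turn": 0,"gripper": 1},{"dx": 0,"dy": 6.5,"dz": 0,"turn": 0,"gripper": 1},{"dx": 0,"dy": 7.5,"dz": 0,"turn": 0,"gripper": 1},{"dx": 0,"dy": 8.4,"dz": 0,"turn": 0,"gripper": 1},{"dx": 0,"dy": 9.2,"dz": 0,"turn": 0,"gripper": 1},{"dx": 0,"dy": 9.7,"dz": 0,"turn": 0,"gripper": 1},{"dx": 0,"dy": 10,"dz": 0,"turn": 0,"gripper": 1},{"dx": 0,"dy": 10.2,"dz": 0,"turn": 0,"gripper": 1},{"dx": 0,"dy": 10.2,"dz": 0,"turn": 0,"gripper": 1}]}}

```text
time_s: 27.95
eef_pos: [0.5696, 0.1005, 0.1107]
eef_rot: [0.0, 0.999, -0.033, -0.0]
wrist_force: [0.5, -0.7, -0.3]
opening: -0.002
```

```bash
python3 snap.py 12
python3 -c "
import cv2
a=cv2.imread('pics/side12.png')[180:480,0:400];cv2.imwrite('pics/side12z.png',cv2.resize(a,None,fx=2,fy=2))"
```

```text
28.05 [0.5695 0.1006 0.1106] [ 2.000e-04  9.995e-01 -3.280e-02 -3.000e-04] 0.0018748776752063531 [-0.37  0.66  0.2 ]
```

View pics/side12z.png

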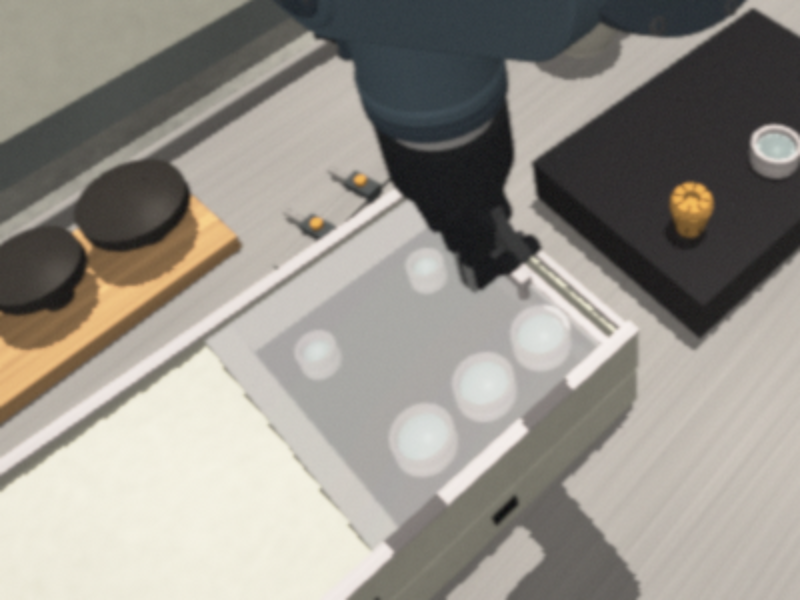

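Emit:
{"name": "drive_tool", "arguments": {"commands": [{"dx": 0,"dy": 0.3,"dz": 0,"turn": 0,"gripper": 1},{"dx": 0,"dy": 0.5,"dz": 0,"turn": 0,"gripper": 1},{"dx": 0,"dy": 0.7,"dz": 0,"turn": 0,"gripper": 1},{"dx": 0,"dy": 0.8,"dz": 0,"turn": 0,"gripper": 1},{"dx": 0,"dy": 0.8,"dz": 0,"turn": 0,"gripper": 1}]}}

```text
time_s: 28.68
eef_pos: [0.5692, 0.0925, 0.1108]
eef_rot: [0.0, 0.999, -0.033, -0.0]
wrist_force: [0.2, 0.1, -0.6]
opening: -0.001
```

Emit:
{"name": "drive_tool", "arguments": {"commands": [{"dx": 0,"dy": 0.1,"dz": 0,"turn": 0,"gripper": 1},{"dx": 0,"dy": 0.2,"dz": 0,"turn": 0,"gripper": 1},{"dx": 0,"dy": 0.2,"dz": 0,"turn": 0,"gripper": 1}]}}

```text
time_s: 29.05
eef_pos: [0.5691, 0.0906, 0.1109]
eef_rot: [0.0, 0.999, -0.033, -0.0]
wrist_force: [-0.0, 1.7, -0.1]
opening: 0.001
```

Emit:
{"name": "drive_tool", "arguments": {"commands": [{"dx": 0,"dy": 0.1,"dz": 0,"turn": 0,"gripper": 1},{"dx": 0,"dy": 0.2,"dz": 0,"turn": 0,"gripper": 1},{"dx": 0,"dy": 0.2,"dz": 0,"turn": 0,"gripper": 1}]}}

```text
time_s: 29.42
eef_pos: [0.569, 0.0899, 0.1109]
eef_rot: [-0.001, 0.999, -0.033, 0.0]
wrist_force: [0.4, 6.6, -0.6]
opening: -0.001
```

Emit:
{"name": "drive_tool", "arguments": {"commands": [{"dx": 0,"dy": 0.1,"dz": 0,"turn": 0,"gripper": 1},{"dx": 0,"dy": 0.15,"dz": 0,"turn": 0,"gripper": 1},{"dx": 0,"dy": 0.15,"dz": 0,"turn": 0,"gripper": 1}]}}

```text
time_s: 29.8
eef_pos: [0.569, 0.0899, 0.111]
eef_rot: [-0.002, 0.999, -0.033, 0.0]
wrist_force: [0.9, 12.2, -0.2]
opening: 0.001
```

It's against the stop: the position hasn't changed and the force is up to 12 N. I'll back off, lift and check.

Emit:
{"name": "drive_tool", "arguments": {"commands": [{"dx": 0,"dy": -0.5,"dz": 0,"turn": 0,"gripper": 1},{"dx": 0,"dy": -1.5,"dz": 0,"turn": 0,"gripper": 1},{"dx": 0,"dy": -2,"dz": -1,"turn": 0,"gripper": 1},{"dx": 0,"dy": -2,"dz": -5,"turn": 0,"gripper": 1},{"dx": 0,"dy": -2,"dz": -11,"turn": 0,"gripper": 1},{"dx": -2,"dy": -6,"dz": -16,"turn": 0,"gripper": 1},{"dx": -5,"dy": -12,"dz": -16,"turn": 0,"gripper": 1},{"dx": -9,"dy": -17,"dz": -16,"turn": 0,"gripper": 1},{"dx": -13,"dy": -22,"dz": -16,"turn": 0,"gripper": 1},{"dx": -17,"dy": -27,"dz": -16,"turn": 0,"gripper": 1},{"dx": -21,"dy": -32,"dz": -16,"turn": 0,"gripper": 1},{"dx": -25,"dy": -37,"dz": -16,"turn": 0,"gripper": 1},{"dx": -28,"dy": -41,"dz": -16,"turn": 0,"gripper": 1},{"dx": -30,"dy": -43,"dz": -16,"turn": 0,"gripper": 1},{"dx": -30,"dy": -43,"dz": -16,"turn": 0,"gripper": 1},{"dx": -30,"dy": -43,"dz": -16,"turn": 0,"gripper": 1}]}}

```text
time_s: 31.8
eef_pos: [0.2981, 0.5356, 0.2713]
eef_rot: [0.0, 0.999, -0.033, 0.0]
wrist_force: [0.8, -1.0, 0.4]
opening: -0.004
```

```bash
python3 snap.py 13
python3 - <<'E'
from h import *
import cv2
a=cv2.imread('pics/top13.png')[155:305,15:255];cv2.imwrite('pics/top13z.png',cv2.resize(a,None,fx=3.3,fy=3.3,interpolation=cv2.INTER_CUBIC))
E
```

```text
31.9 [0.2987 0.5352 0.2712] [ 0.000e+00  9.994e-01 -3.360e-02  2.000e-04] -4.800726188133189e-05 [-0.28  0.31  0.83]
```

View pics/top13z.png

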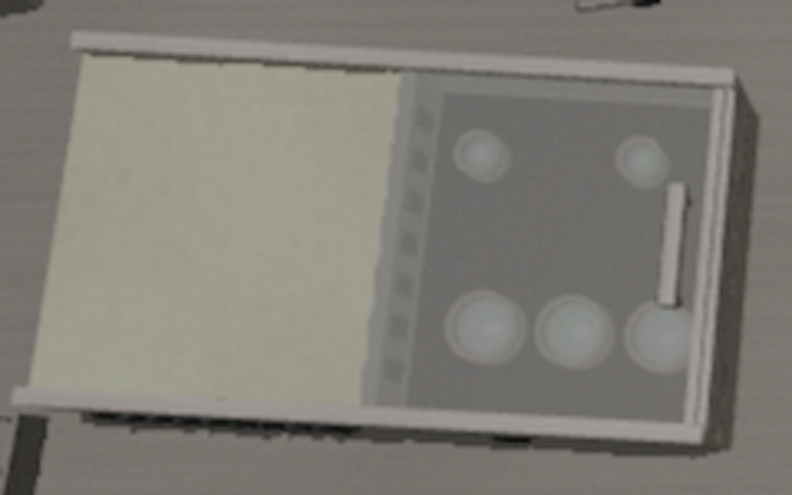

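View pics/side13.png

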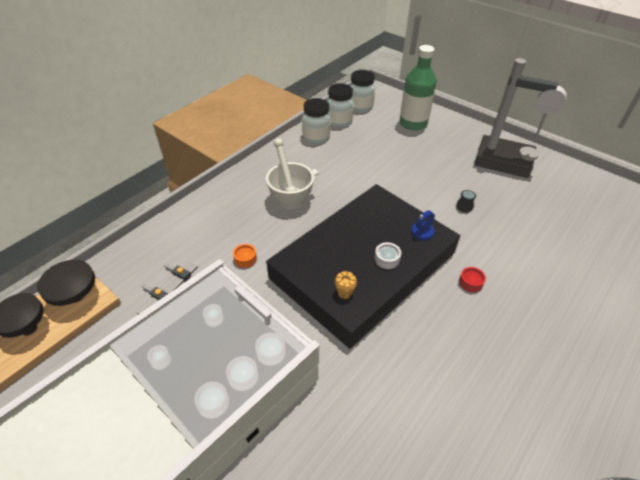

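View pics/top13.png

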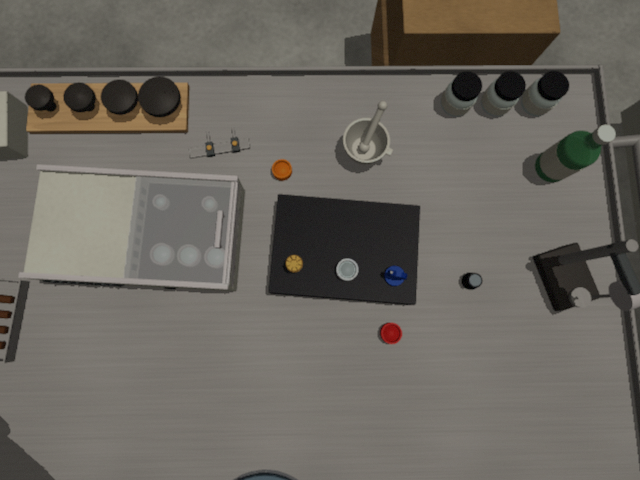

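Run:
```python
from h import *
t=pickle.load(open('pics/top13.pkl','rb'));t0=pickle.load(open('pics/top0.pkl','rb'))
f=lambda x,y:(15+x/3.3,155+y/3.3)
o=np.array([.5733,.1473,0]);a=np.radians(-3.86);x=np.array([np.cos(a),np.sin(a),0]);y=np.array([-x[1],x[0],0])
for p in((677,184),(667,305)):
    d=ray(t,*f(*p),.122)-o;print('bar cab',(d@x).round(4),(d@y).round(4),'joint',(d@y+.075).round(4))
d=cv2.absdiff(t['image'],t0['image']).max(2)
b=cv2.morphologyEx((d>45).astype(np.uint8),cv2.MORPH_OPEN,np.ones((2,2)))
for s in cv2.connectedComponentsWithStats(b)[2][1:]: print(s)
```

```text
bar cab 0.0337 -0.0749 joint 0.0001
bar cab -0.0346 -0.0755 joint -0.0005
[ 133  178  102  106 8692]
[128 209   5   7  25]
[337 211  22  22 391]
[382 211  22  22 391]
[288 212  22  22 394]
[127 217   2   8  16]
[124 226   5  18  47]
[   0  418   54   62 1527]
```

The door reads shut (joint about 0 ± 0.5 mm). Comparing before and after pictures shows change only at the bay and door, at the three emptied spots and in the robot's shadow. I'm handing in.

```bash
python3 -c "
from bench import ctrl
print(ctrl.hand_in()); print(ctrl.get_obs()['time_s'])"
```

```text
the job is handed in; nothing more can be done
None
the job is handed in; nothing more can be done
```

The three-cell batch is in the bay, the door is shut, and I handed the job in at about 32 s of the 72 s allowed.

- **Cells:** Both cells already in the bay were small, so none counted. I brought three of the four large cells from the granite plate and lowered each one until it touched the bay floor before letting go. The fourth stays on the plate as the spare.
- **Door:** I pushed the pull bar with closed fingers until the door stopped moving. At the stop the force rose to 12 N with no further travel.
- **Last checks:** The final pictures show all three large cells upright under the door, with the small cells in place. The bar position puts the door within about 0.5 mm of fully shut. Comparing before and after pictures from above, nothing changed except the bay and door, the three emptied spots on the plate and the robot's shadow.
- **Failures:** No check failed or disagreed. One move was refused early on for missing keys, and the arm did not move.

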